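Set an airbrush regulator three clicks up from its stop

TASK

The airbrush compressor's pressure regulator was left at an unknown setting with its knob pushed down and locked. Pull the knob up to unlock it, turn it back anticlockwise to its stop, then clockwise exactly three clicks without passing the third, and push it down until it locks, never forcing it. Leave everything else on the table where it is.

Things in the scene. Friction and masses are not known exactly. Their poses are not given: they have to be found in the camera images.
- knob_top (a point): Centre of the regulator knob's top, on its vertical axis; does not turn with it. Knob: black fluted upright cylinder, 43 mm across, 32 mm tall; top 172 mm above the table locked, 177 to 178 mm pulled up. A yellow line on its top ends at its rim (line_end). Within 85 mm of the axis nothing else is higher than 140 mm but the cylinder head (142 mm), 70 mm off on the compressor's +y side.
- knob_grip (a point): Point on the knob's axis at half its height (156 mm up when locked), where to grip it. It starts at click 1, 2 or 3, with 7 degrees of play either way on its spindle. Leaving a click takes 0.1 to 0.2 N m, then the resistance drops to nothing; let go, it springs into the click. The stop is met 3 degrees back from click 0 (plus play): there resistance keeps climbing. A second stop is past click 6.
- compressor: Airbrush compressor, off, fixed; origin on the table under the regulator's axis, z up; tray 135 by 300 mm, motor along +y (to 265 mm) with a carrying handle 171 mm high from y = 122 to 248 mm. Gauge on +x, 120 mm high, reads zero; outlet on -x. On the grey ring under the knob, the red tick (towards +x) marks click 0, at the stop; each white tick clockwise from above is one click more, 24 degrees.
- knob_stem: The knob's stem; origin on its axis at the knob's underside, 140 mm up when locked; lifts with the knob, does not turn. It snaps over and stays at either end: 12 to 15 N up, 5 N down. Raised, the knob turns; between clicks teeth (key) block its way down. Forcing is over 24 N on the teeth, 28 N on seat or upper stop (lug; 10 N is its own spring) or 20 N on either turning-stop pin (0.6 N m).
- paint_blue_bottle: blue 30 ml dropper paint bottle, 31 mm across, 88 mm tall, origin under its centre; stands beside the regulator on the robot's side. Leave alone.
- paint_ochre_bottle: ochre 30 ml dropper paint bottle, 31 mm across, 88 mm tall, origin under its centre; stands near the gauge. Leave alone.
- airbrush: steel airbrush, 160 mm long along its x, 30 mm high at most, lying on the table beside the compressor. Leave alone.
- rinse_tub: clear plastic tub, 110 mm across, 60 mm tall, origin under its centre. Leave alone.
- brush_jar: blue ceramic jar of brushes, 72 mm across, 195 mm tall with the brushes, origin under its centre. Leave alone.
- palette_knife: palette knife, 200 mm long along its x, lying flat. Leave alone.
- paint_tube: red paint tube, 110 mm long along its x, 18 mm thick, lying flat. Leave alone.
- tape_roll: yellow roll of masking tape, 90 mm across, 25 mm tall, lying flat. Leave alone.

How it is judged:
On the way, in this order (a step that is already met when the one before it is completed fails the run):
1. the knob is pulled up (unlocked) (z of knob_top in the frame of compressor above 0.1752 m), for 0.1 s.
2. the unlocked knob is turned back to its stop (click 0) (z of knob_top in the frame of compressor above 0.1752 m and y of line_end in the frame of compressor above 0 m and x of line_end in the frame of compressor above 0.015 m), for 0.1 s.
At the end, for the whole second after the job is handed in: the knob rests in the third click from its stop (its yellow line's end, line_end, 72 degrees clockwise of the red tick, within 11 degrees, its free play included) and is pushed down and locked (within 1.5 mm of its lowest height) (x of line_end in the frame of compressor between 0.0025 and 0.0099 m and y of line_end in the frame of compressor below -0.015 m and z of knob_top in the frame of compressor below 0.1735 m); the robot touches nothing.
It fails at once if the regulator is forced: more than 20 N on either of the two pins of its turning stop (0.6 N m), 24 N on its locking teeth, or 28 N on the knob's seat or upper stop (10 N of that is its own spring) (contact force between any of pin0, pin1 and compressor above 20 N or contact force between key and compressor above 24 N or contact force between lug and compressor above 28 N).
It fails at once if a bystander is moved more than 30 mm (distance of any of paint_blue_bottle, paint_ochre_bottle, airbrush, rinse_tub, brush_jar, palette_knife, paint_tube, tape_roll from where it was at the start of the episode above 0.03 m).
It fails at once if the knob is turned on past the third click (x of line_end in the frame of compressor below -0.001 m).
It also fails if it takes over 72 s, if anything falls off the work surface, if the arm or the gripper's body presses on something with over 40 N, if the wrist force passes 120 N, or if a joint passes its speed limit or range.

ROBOT

A 7-joint arm with a two-finger parallel gripper is mounted at the origin on the work surface. World frame = base frame: x ahead of the robot, y to its left, z up, the work surface at z = 0. Lengths are in m, angles in rad, forces in N, time in s.
With the tool pointing down it reaches from about 0.35 to 0.9 m from the base axis. Payload 8.1 kg.
Tool frame: the origin (TCP) lies on the centre line of the jaws, within the pads' length; the fingertips stand 14 mm ahead of it and the grasp point (between the pads) lies 5 mm behind it; z points along the fingers, y is the direction in which the jaws open and shut (so a half turn about z gives the same grasp; the last joint's range is limited). The gripper opens to 92 mm and grips with 3 to 60 N. Pads are 19 mm wide; open, the fingers measure 130 mm over their backs; the gripper's body (75 mm by 190 mm) begins 47 mm behind the grasp point.
Start: joints at [-1.359, 0.434, 0.025, 1.573, -0.012, 1.134, -0.075], TCP at [0.194, 0.594, 0.241] pointing down, gripper open.
Joint ranges: [-2.62, 2.62], [-0.44, 2.09], [-1.27, 1.32], [0.08, 2.57], [-1.32, 4.46], [0.12, 2], [-2.74, 2.74]. Speed limits (rad/s): [2.22, 2.22, 3.01, 3.01, 3.14, 3.14, 3.14].

INTERFACE

Orientations are given as a rotation vector (axis times angle).
In Python, from cell import observe, eyes, arm gives the robot as it stands.
- The arm moves only by the tool step_arm, never from a script. Its argument "series" is a list that holds one entry, the list of rows, each a list of 5 numbers: the finger opening in m, from 0 to 0.0918, then the shift along the world's x, y, z in m, then the turn about the world's z in degrees. In form: [[[hand, dx, dy, dz, spin], ...]]. A call has 1 to 20 rows; each row is the pose to reach, as a shift and turn from the pose measured when the call began; what a row does not reach only later rows make up. A row lasts 1/12 s, in which the tool goes at most 41.7 mm and 7.16 degrees, less where a joint would pass 70% of its speed; a pose out of reach is approached as far as the arm can. A call with a gripper value outside its range is refused whole. The fingers move at their own pace and stop on an object; "squeeze" is the grip in N (left out, the last holds). Time passes only in rows, so rows that repeat a pose let the fingers close. It gives the time, the measured TCP pose, the force and the opening at its end, in the units of the state.
- observe(): the state, without advancing time (a new reading comes with each control period).
- eyes.get_image(name): name is "side" or "top"; returns (picture, depth): 384x512x3 uint8, red, green, blue; 384x512 float32, m along the optical axis (not along the pixel's ray), 0 where there is no reading.
- eyes.camera_params(name): a dict with "intrinsics" (3x3 intrinsics, pixels), "distortion" ([k1, k2, p1, p2, k3] as OpenCV has them; the pictures are not rectified), "position" and "attitude" of the camera in the world. Camera axes: x right, y down, z forward; pixel columns grow to the right and rows downward; lengths in m; the calibration is good to about 2 mm. A picture is of the moment at which its call begins. camera_params takes no time and is no camera call.
- arm.sign_off(): hands the job in, once; it reports no verdict.
The state is a dict: "clock": time; "joints": joint angles; "dq": joint speeds; "joint_efforts": joint torques, N m; "position": TCP position; "ee_rot": TCP orientation; "force": force on the tool from outside, world axes, zero at the start; "ft_torque": the same for the moment, N m; "width": opening from 0.0 (shut) to 1.0 (fully open).
Only numpy, scipy, OpenCV 4.12 (cv2) and the standard library are available. Lean on these libraries where they do the work, as an engineer would, in place of code of your own. Each camera call takes 0.05 s, during which the arm holds its last target.

## Working session

There is one attempt and no reset: what is moved stays moved. The work goes in short steps, Python scripts to look and compute and a tool call to move; the robot and the scene stay as the last step left them, time stands still between calls to the robot, and variables do not carry over. Pictures are saved under pics/ and viewed, and the job is handed in when it is done.

Besides the shell and the picture viewer there is one more tool, called after "Emit:" by a JSON object that holds its "method" and its "body", one argument or row to a line. step_arm: Moves the arm, as the interface text tells. Its arguments: {"type":"object","properties":{"series":{"type":"array"},"squeeze":{"type":"number"}},"required":["series"]}

```bash
ls; mkdir -p pics; python3 - <<'E'
from cell import observe, eyes, arm
import cv2
s=observe(); print(s)
for n in("side","top"):
    p,d=eyes.get_image(n); cv2.imwrite(f"pics/{n}0.png",p[:,:,::-1]); 
    import numpy as np; np.save(f"{n}0.npy",d); np.save(f"{n}0rgb.npy",p)
    print(n,eyes.camera_params(n))
E
```

```text
pics
{'clock': 0.0, 'joints': array([-1.35859601,  0.4352136 ,  0.02498309,  1.57411106, -0.01163243,
        1.13401592, -0.07510962]), 'dq': array([-0.00042111, -0.00087059,  0.0003979 , -0.00203388,  0.0007924 ,
        0.00199692,  0.0003466 ]), 'joint_efforts': array([-2.35045318e-04, -6.67851520e+01,  9.84890722e-01, -3.14450276e+01,
       -6.04215777e-02,  4.33290994e-02,  1.69922187e-04]), 'position': array([0.19340977, 0.59379029, 0.2399455 ]), 'ee_rot': array([-4.92586027e-01, -3.10260000e+00,  2.50870995e-03]), 'force': array([-0.00572114,  0.14836995,  0.18053709]), 'ft_torque': array([-0.01716435,  0.01935287,  0.01665528]), 'width': 0.9975431669573287}
side {'intrinsics': array([[450.01215518,   0.        , 256.96485059],
       [  0.        , 450.01215518, 187.8997975 ],
       [  0.        ,   0.        ,   1.        ]]), 'distortion': array([-0.03774153,  0.        ,  0.        ,  0.        ,  0.        ]), 'position': array([-0.25743395, -0.84056573,  1.36691078]), 'attitude': array([-2.27138805,  0.9165076 , -0.33648127])}
top {'intrinsics': array([[396.96237916,   0.        , 253.98888881],
       [  0.        , 396.96237916, 191.51645588],
       [  0.        ,   0.        ,   1.        ]]), 'distortion': array([-0.04266634,  0.        ,  0.        ,  0.        ,  0.        ]), 'position': array([ 0.4093488 , -0.01977698,  1.4137864 ]), 'attitude': array([-2.18608641,  2.22449634, -0.07876845])}
```

View pics/side0.png

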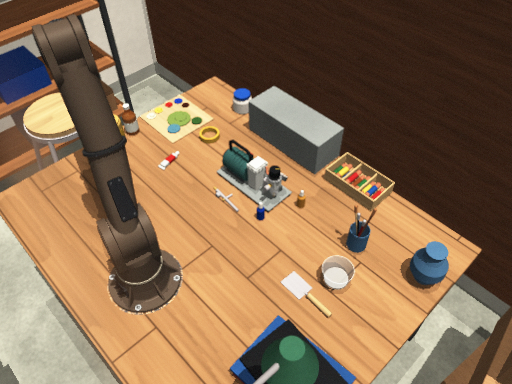

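View pics/top0.png

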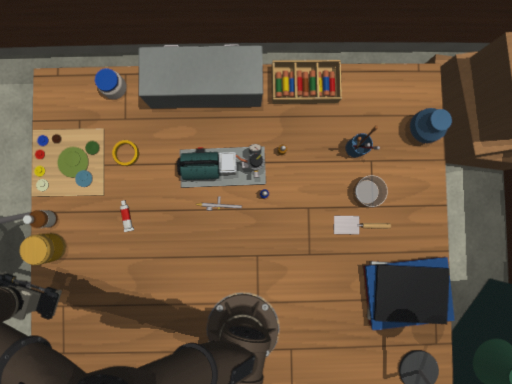

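The knob is near (256,150) in the top view and (274,172) in the side view. I'll zoom in on both.

```bash
python3 - <<'E'
import cv2
a=cv2.imread("pics/top0.png")[120:205,170:300]; b=cv2.imread("pics/side0.png")[135:225,210:330]
cv2.imwrite("pics/topz.png",cv2.resize(a,None,fx=6,fy=6,interpolation=cv2.INTER_CUBIC))
cv2.imwrite("pics/sidez.png",cv2.resize(b,None,fx=6,fy=6,interpolation=cv2.INTER_CUBIC))
E
```

```text
(no output)
```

View pics/topz.png

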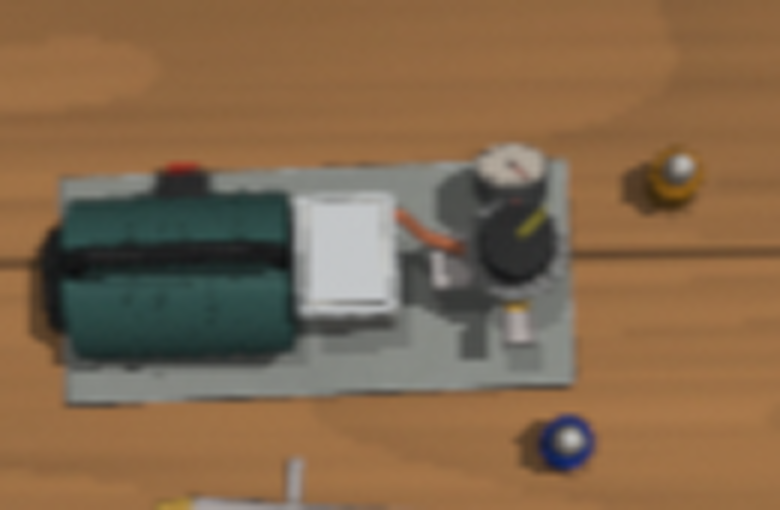

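View pics/sidez.png

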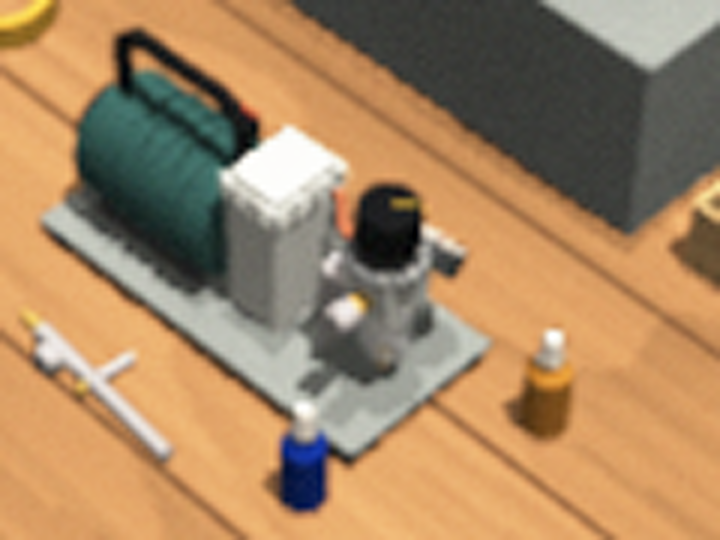

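```bash
cat > h.py <<'E'
import numpy as np, cv2
from scipy.spatial.transform import Rotation as R
from cell import observe, eyes, arm
C={n:eyes.camera_params(n) for n in("side","top")}
def ray(n,uv):
    c=C[n]; p=cv2.undistortPoints(np.array(uv,float).reshape(-1,1,2),c["intrinsics"],c["distortion"]).reshape(-1,2)
    d=np.c_[p,np.ones(len(p))]@R.from_rotvec(c["attitude"]).as_matrix().T
    return np.array(c["position"]),d
def plane(n,uv,z):
    o,d=ray(n,uv); return o+d*((z-o[2])/d[:,2])[:,None]
def proj(n,P):
    c=C[n]; r=R.from_rotvec(c["attitude"]).inv().as_matrix(); 
    return cv2.projectPoints(np.array(P,float).reshape(-1,3),cv2.Rodrigues(r)[0],-r@c["position"],c["intrinsics"],c["distortion"])[0].reshape(-1,2)
def depthpts(n,d):
    v,u=np.mgrid[:384,:512]; o,dr=ray(n,np.c_[u.ravel(),v.ravel()])
    return (o+dr*d.reshape(-1,1)).reshape(384,512,3)
E
cat > meas.py <<'E'
from h import *
def knob(rt,dt,rs,ds,ztop=None):
    out={}
    for n,r,d in(("top",rt,dt),("side",rs,ds)):
        P=depthpts(n,d); z=P[...,2]
        near=(np.hypot(P[...,0]-K0[0],P[...,1]-K0[1])<0.04)
        m=near&(z>0.160)&(z<0.19)
        print(n,"n",m.sum(),"mean",P[m].mean(0).round(4) if m.any() else None,"zmed",np.median(z[m]) if m.any() else None)
        hsv=cv2.cvtColor(r,cv2.COLOR_RGB2HSV)
        y=near&(hsv[...,0]>20)&(hsv[...,0]<38)&(hsv[...,1]>110)&(hsv[...,2]>60)&(z>.15)
        v,u=np.nonzero(y); print(" yellow px",list(zip(u,v))[:30]); 
        if len(u): print(plane(n,np.c_[u,v],ztop or np.median(z[m])).round(4).tolist())
K0=None
E
python3 - <<'E'
from h import *
rt,dt,rs,ds=[np.load(f) for f in("top0rgb.npy","top0.npy","side0rgb.npy","side0.npy")]
g=lambda x,y:[169.5+(x+.5)/6,119.5+(y+.5)/6]
P=depthpts("top",dt)
for q in [(80,385),(500,360),(520,240),(350,250),(200,250)]:
    u,v=np.round(g(*q)).astype(int); print(q,P[v,u].round(4))
c=plane("top",[g(*q) for q in[(62,178),(567,160),(577,384),(67,404)]],0.012); print(c.round(4))
print([np.linalg.norm(c[i]-c[(i+1)%4]).round(4) for i in range(4)])
print("centre top",plane("top",[g(517,240)],.172), "line", plane("top",[g(519,236),g(546,211)],.172))
E
```

```text
(80, 385) [0.5118 0.2018 0.0093]
(500, 360) [ 0.5214 -0.0461  0.0156]
(520, 240) [ 0.5718 -0.0537  0.1717]
(350, 250) [0.5737 0.0356 0.1431]
(200, 250) [0.5716 0.113  0.1697]
[[ 0.6354  0.2113  0.012 ]
 [ 0.6415 -0.0878  0.012 ]
 [ 0.5082 -0.0911  0.012 ]
 [ 0.5014  0.2094  0.012 ]]
[np.float64(0.2992), np.float64(0.1334), np.float64(0.3006), np.float64(0.134)]
centre top [[ 0.57313    -0.05296214  0.172     ]] line [[ 0.57522458 -0.05404987  0.172     ]
 [ 0.58821372 -0.06846918  0.172     ]]
```

```bash
python3 - <<'E'
from h import *
import meas; meas.K0=np.array([.573,-.053])
L=[np.load(f) for f in("top0rgb.npy","top0.npy","side0rgb.npy","side0.npy")]
meas.knob(*L,ztop=.172)
for n,d in(("top",L[1]),("side",L[3])):
    P=depthpts(n,d);m=(np.hypot(P[...,0]-.573,P[...,1]+.053)<0.04)&(P[...,2]>.168)
    q=P[m]; print(n,len(q),q.mean(0).round(4),q.min(0).round(4),q.max(0).round(4), cv2.minEnclosingCircle(q[:,:2].astype(np.float32)))
for n,r in(("top",L[0]),("side",L[2])):
    g=r.max(2); u,v=proj(n,[.573,-.053,.165])[0]; u,v=int(u),int(v)
    print(n,u,v); print(g[v-9:v+12,u-10:u+11])
E
```

```text
top n 137 mean [ 0.574  -0.0516  0.1709] zmed 0.17121063034110806
 yellow px [(np.int64(259), np.int64(155)), (np.int64(258), np.int64(156)), (np.int64(259), np.int64(156)), (np.int64(260), np.int64(156)), (np.int64(257), np.int64(157)), (np.int64(258), np.int64(157)), (np.int64(259), np.int64(157)), (np.int64(256), np.int64(158)), (np.int64(257), np.int64(158)), (np.int64(258), np.int64(158))]
[[0.5875, -0.0635, 0.172], [0.5844, -0.0603, 0.172], [0.5843, -0.0634, 0.172], [0.5843, -0.0666, 0.172], [0.5813, -0.057, 0.172], [0.5812, -0.0602, 0.172], [0.5812, -0.0633, 0.172], [0.5781, -0.0538, 0.172], [0.5781, -0.057, 0.172], [0.578, -0.0601, 0.172]]
side n 97 mean [ 0.5697 -0.055   0.1707] zmed 0.1710546173418237
 yellow px [(np.int64(275), np.int64(168)), (np.int64(276), np.int64(168)), (np.int64(277), np.int64(168)), (np.int64(278), np.int64(168)), (np.int64(279), np.int64(168)), (np.int64(276), np.int64(169)), (np.int64(277), np.int64(169)), (np.int64(278), np.int64(169)), (np.int64(279), np.int64(169))]
[[0.5782, -0.053, 0.172], [0.5809, -0.0556, 0.172], [0.5835, -0.0581, 0.172], [
[... 3523 characters left out ...]
9 131 155 133  31  13  20  15  11  16  16  18  17   6  16 148
  214 229 228]
 [124 104 133 145 120  74  33  12  14  12  15  13  16  10  16  14  31 118
  154 154 200]
 [128 105 130 141 109  68  38  17  13  14  17  14   9  18  11   9  90 162
  154  96 133]
 [124 120 207 191 124  99  46  26  21  18  14  12  13  18  11  23  91 157
  144  92  73]
 [154 199 219 178 130 114  77  36  24  22  23  20  19  26  29  53  96 173
  152  79  69]
 [159 224 207 139 113 113 132 104  55  29  29  31  32  31  76 139 156 166
  138  83  66]
 [131 182 182 136 116 104 120 139 119 100 109  98  99 103 128 191 180 131
  147 166 125]
 [109 112 121 123 116  99  92 114 129 136 165 157 134 156 152 151 140 123
  170 207 209]]
```

Emit:
{"method": "step_arm", "body": {
  "series": [
    [[0.064, 0.01, -0.016, 0.01, -2], [0.064, 0.03, -0.05, 0.02, -6], [0.064, 0.05, -0.085, 0.02, -10], [0.064, 0.07, -0.12, 0.02, -14], [0.064, 0.09, -0.155, 0.02, -18], [0.064, 0.11, -0.19, 0.02, -22], [0.064, 0.13, -0.222, 0.02, -26], [0.064, 0.15, -0.256, 0.02, -30], [0.064, 0.17, -0.29, 0.02, -34], [0.064, 0.19, -0.324, 0.02, -38], [0.064, 0.21, -0.358, 0.02, -42], [0.064, 0.23, -0.392, 0.02, -46], [0.064, 0.25, -0.426, 0.02, -50], [0.064, 0.27, -0.46, 0.02, -54], [0.064, 0.29, -0.494, 0.02, -58], [0.064, 0.31, -0.528, 0.02, -62], [0.064, 0.33, -0.562, 0.02, -66], [0.064, 0.35, -0.596, 0.02, -70], [0.064, 0.365, -0.622, 0.02, -74], [0.064, 0.375, -0.64, 0.02, -77]]
  ],
  "squeeze": 20
}}

```text
clock: 1.77
position: [0.5692, -0.0498, 0.2599]
ee_rot: [2.324, 2.114, -0.003]
force: [-0.3, 0.4, -0.1]
width: 0.695
```

```bash
cat > st.py <<'E'
from h import *
s=observe(); M=R.from_rotvec(s["ee_rot"]).as_matrix()
print("t",round(s["clock"],2),"p",s["position"].round(4),"jaw yaw",np.degrees(np.arctan2(M[1,1],M[0,1])).round(2),"zaxis",M[:,2].round(3),"F",s["force"].round(2),"T",s["ft_torque"].round(3),"w",round(s["width"]*91.8,1),"j",s["joints"].round(2))
E
python3 st.py
```

```text
t 1.77 p [ 0.5692 -0.0498  0.2599] jaw yaw -5.43 zaxis [-0.001 -0.002 -1.   ] F [-0.35  0.45 -0.1 ] T [-0.082  0.046 -0.014] w 63.8 j [-0.45  0.36  0.61  1.72 -0.23  1.14  0.13]
```

Emit:
{"method": "step_arm", "body": {
  "series": [
    [[0.064, 0.004, -0.0035, 0, 0], [0.064, 0.004, -0.0035, -0.02, 0], [0.064, 0.004, -0.0035, -0.04, 0], [0.064, 0.004, -0.0035, -0.06, 0], [0.064, 0.004, -0.0035, -0.06, 0], [0.064, 0.004, -0.0035, -0.06, 0]]
  ]
}}

```text
clock: 2.27
position: [0.5724, -0.0525, 0.1992]
ee_rot: [-2.321, -2.115, 0.006]
force: [1.3, -0.0, 0.4]
width: 0.7
```

```bash
python3 st.py; python3 - <<'E'
from h import *
for n,(a,b,c,d) in (("side",(135,215,225,325)),("top",(110,200,200,310))):
    p,_=eyes.get_image(n); cv2.imwrite(f"pics/{n}1.png",cv2.resize(p[a:b,c:d,::-1],None,fx=6,fy=6,interpolation=cv2.INTER_CUBIC))
E
```

```text
t 2.27 p [ 0.5724 -0.0525  0.1992] jaw yaw -5.34 zaxis [-0.004 -0.001 -1.   ] F [ 1.29 -0.01  0.42] T [-0.053  0.046  0.024] w 64.2 j [-0.42  0.43  0.59  1.78 -0.27  1.01  0.18]
```

View pics/side1.png

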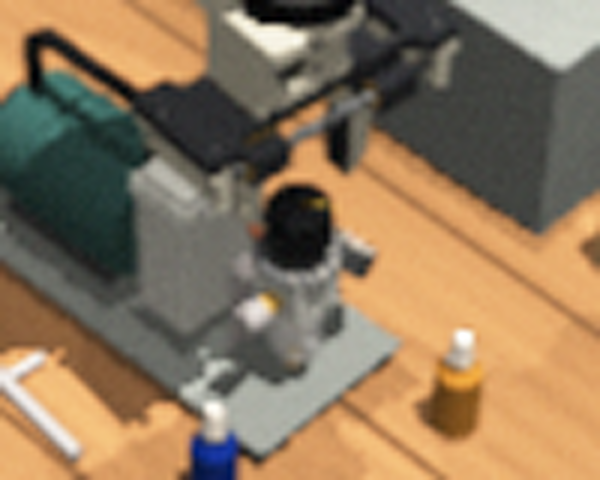

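View pics/top1.png

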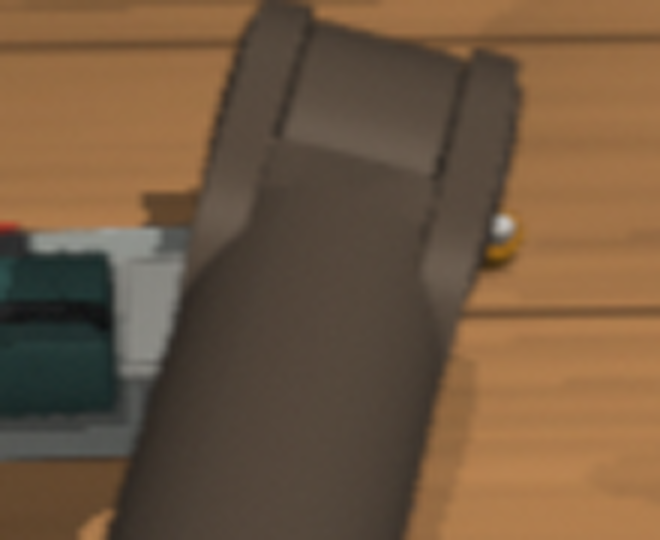

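The side view shows the knob and its yellow line at about (318,205) in the crop, with the fingers above it along world x. The top view is blocked by the arm. I'll descend.

Emit:
{"method": "step_arm", "body": {
  "series": [
    [[0.064, 0.0006, -0.0008, -0.01, 0], [0.064, 0.0006, -0.0008, -0.02, 0], [0.064, 0.0006, -0.0008, -0.03, 0], [0.064, 0.0006, -0.0008, -0.04, 0], [0.064, 0.0006, -0.0008, -0.044, 0], [0.064, 0.0006, -0.0008, -0.044, 0], [0.064, 0.0006, -0.0008, -0.044, 0], [0.064, 0.0006, -0.0008, -0.044, 0]]
  ]
}}

```text
clock: 3.03
position: [0.5746, -0.054, 0.1572]
ee_rot: [2.322, 2.114, -0.001]
force: [0.6, 0.3, -0.6]
width: 0.695
```

```bash
python3 st.py
```

```text
t 3.03 p [ 0.5746 -0.054   0.1572] jaw yaw -5.38 zaxis [ 0.    -0.002 -1.   ] F [ 0.58  0.29 -0.56] T [-0.113  0.047 -0.007] w 63.8 j [-0.4   0.48  0.56  1.83 -0.31  0.92  0.21]
```

Emit:
{"method": "step_arm", "body": {
  "series": [
    [[0.064, -0.0015, 0.0005, -0.001, 0], [0.05, -0.0015, 0.0005, -0.001, 0], [0.035, -0.0015, 0.0005, -0.001, 0], [0.03, -0.0015, 0.0005, -0.001, 0], [0.03, -0.0015, 0.0005, -0.001, 0], [0.03, -0.0015, 0.0005, -0.001, 0], [0.03, -0.0015, 0.0005, -0.001, 0], [0.03, -0.0015, 0.0005, -0.001, 0]]
  ],
  "squeeze": 8
}}

```text
clock: 3.7
position: [0.5754, -0.0536, 0.1569]
ee_rot: [2.319, 2.112, 0.003]
force: [7.3, 0.0, -3.9]
width: 0.445
```

```bash
python3 st.py;python3 st.py
```

```text
t 3.7 p [ 0.5754 -0.0536  0.1569] jaw yaw -5.36 zaxis [ 0.005 -0.002 -1.   ] F [ 7.29  0.01 -3.93] T [-0.206 -1.444  0.038] w 40.9 j [-0.4   0.48  0.56  1.83 -0.31  0.92  0.21]
t 3.7 p [ 0.5754 -0.0536  0.1569] jaw yaw -5.36 zaxis [ 0.005 -0.002 -1.   ] F [ 7.29  0.01 -3.93] T [-0.206 -1.444  0.038] w 40.9 j [-0.4   0.48  0.56  1.83 -0.31  0.92  0.21]
```

Emit:
{"method": "step_arm", "body": {
  "series": [
    [[0.03, 0.001, 0, 0, 0], [0.03, 0.001, 0, 0, 0], [0.03, 0.001, 0, 0, 0], [0.03, 0.001, 0, 0, 0]]
  ]
}}

```text
clock: 4.03
position: [0.5759, -0.0536, 0.1569]
ee_rot: [2.32, 2.112, 0.002]
force: [-3.4, -0.7, 2.0]
width: 0.445
```

```bash
python3 st.py
```

```text
t 4.03 p [ 0.5759 -0.0536  0.1569] jaw yaw -5.37 zaxis [ 0.004 -0.002 -1.   ] F [-3.43 -0.73  2.03] T [-0.09   0.969  0.021] w 40.8 j [-0.4   0.48  0.56  1.83 -0.31  0.92  0.21]
```

Emit:
{"method": "step_arm", "body": {
  "series": [
    [[0.03, -0.0004, 0, 0, 0], [0.03, -0.0004, 0, 0, 0], [0.03, -0.0004, 0, 0.001, 0], [0.03, -0.0004, 0, 0.002, 0], [0.03, -0.0004, 0, 0.003, 0], [0.03, -0.0004, 0, 0.003, 0], [0.03, -0.0004, 0, 0.003, 0]]
  ],
  "squeeze": 25
}}

```text
clock: 4.62
position: [0.5757, -0.0536, 0.1601]
ee_rot: [2.32, 2.112, 0.003]
force: [3.0, -0.6, -4.0]
width: 0.442
```

```bash
python3 st.py
```

```text
t 4.62 p [ 0.5757 -0.0536  0.1601] jaw yaw -5.37 zaxis [ 0.004 -0.002 -1.   ] F [ 3.04 -0.63 -3.99] T [-0.207 -0.495  0.033] w 40.6 j [-0.4   0.47  0.56  1.83 -0.31  0.92  0.21]
```

Emit:
{"method": "step_arm", "body": {
  "series": [
    [[0.03, 0, 0, 0.001, 0], [0.03, 0, 0, 0.002, 0], [0.03, 0, 0, 0.002, 0], [0.03, 0, 0, 0.002, 0]]
  ]
}}

```text
clock: 4.95
position: [0.5758, -0.0536, 0.1628]
ee_rot: [2.32, 2.112, 0.004]
force: [-1.7, -0.5, 5.3]
width: 0.439
```

```bash
python3 st.py; python3 - <<'E'
from h import *
for n,(a,b,c,d) in (("side",(135,215,225,325)),):
    p,dd=eyes.get_image(n); cv2.imwrite(f"pics/{n}2.png",cv2.resize(p[a:b,c:d,::-1],None,fx=6,fy=6,interpolation=cv2.INTER_CUBIC))
E
```

```text
t 4.95 p [ 0.5758 -0.0536  0.1628] jaw yaw -5.37 zaxis [ 0.005 -0.002 -1.   ] F [-1.65 -0.47  5.26] T [-0.011  0.373 -0.043] w 40.3 j [-0.4   0.47  0.56  1.82 -0.31  0.93  0.21]
```

View pics/side2.png

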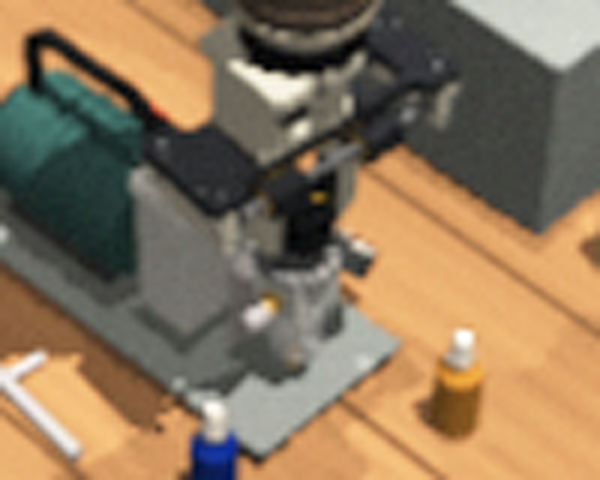

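Emit:
{"method": "step_arm", "body": {
  "series": [
    [[0.03, 0, 0, 0.001, 0], [0.03, 0, 0, 0.001, 0], [0.03, 0, 0, 0.001, 0]]
  ]
}}

```text
clock: 5.25
position: [0.5757, -0.0536, 0.1637]
ee_rot: [2.32, 2.112, 0.004]
force: [0.5, -0.4, 2.0]
width: 0.441
```

```bash
python3 st.py
```

```text
t 5.25 p [ 0.5757 -0.0536  0.1637] jaw yaw -5.37 zaxis [ 0.005 -0.002 -1.   ] F [ 0.5  -0.37  1.98] T [-0.122  0.062 -0.048] w 40.5 j [-0.4   0.47  0.56  1.82 -0.31  0.93  0.2 ]
```

Emit:
{"method": "step_arm", "body": {
  "series": [
    [[0.03, 0, 0, 0, 3], [0.03, 0, 0, 0, 6], [0.03, 0, 0, 0, 9], [0.03, 0, 0, 0, 12], [0.03, 0, 0, 0, 15], [0.03, 0, 0, 0, 15]]
  ]
}}

```text
clock: 5.75
position: [0.5757, -0.0536, 0.1636]
ee_rot: [2.022, 2.399, 0.005]
force: [-0.2, -0.6, -0.2]
width: 0.443
```

```bash
python3 st.py
```

```text
t 5.75 p [ 0.5757 -0.0536  0.1636] jaw yaw 9.76 zaxis [ 0.005 -0.    -1.   ] F [-0.22 -0.57 -0.21] T [-0.035  0.029 -0.014] w 40.7 j [-0.35  0.46  0.49  1.82 -0.27  0.93  0.43]
```

Emit:
{"method": "step_arm", "body": {
  "series": [
    [[0.03, 0, 0, 0, 3], [0.03, 0, 0, 0, 6], [0.03, 0, 0, 0, 9], [0.03, 0, 0, 0, 12], [0.03, 0, 0, 0, 12]]
  ]
}}

```text
clock: 6.17
position: [0.5757, -0.0537, 0.1637]
ee_rot: [1.759, 2.598, 0.006]
force: [-0.0, -0.3, 1.6]
width: 0.444
```

```bash
python3 st.py; python3 - <<'E'
from h import *
for n,(a,b,c,d) in (("side",(150,190,250,300)),):
    p,dd=eyes.get_image(n); cv2.imwrite(f"pics/{n}3.png",cv2.resize(p[a:b,c:d,::-1],None,fx=12,fy=12,interpolation=cv2.INTER_CUBIC))
E
```

```text
t 6.17 p [ 0.5757 -0.0537  0.1637] jaw yaw 21.8 zaxis [ 0.005  0.001 -1.   ] F [-0.04 -0.34  1.59] T [-0.104  0.075 -0.016] w 40.7 j [-0.31  0.45  0.44  1.82 -0.24  0.92  0.61]
```

View pics/side3.png

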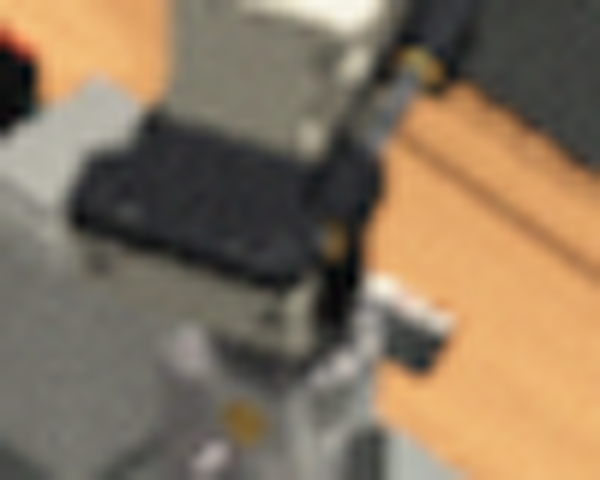

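```bash
python3 - <<'E'
from h import *
p=plane("side",[[249.5+335.5/12,149.5+240.5/12]],.1775); print(p)
for a in(-48,-36,-24,-14,-7,0): 
    t=np.radians(a+1.2); print(a,proj("side",[.574+.019*np.cos(t),-.0533+.019*np.sin(t),.1775]).round(1))
E
```

```text
[[ 0.57528986 -0.06837597  0.1775    ]]
-48 [[279.5 167.8]]
-36 [[279.4 167. ]]
-24 [[279.1 166.2]]
-14 [[278.6 165.6]]
-7 [[278.3 165.3]]
0 [[277.8 164.9]]
```

Emit:
{"method": "step_arm", "body": {
  "series": [
    [[0.03, 0, 0, 0, 3], [0.03, 0, 0, 0, 5], [0.03, 0, 0, 0, 5]]
  ]
}}

```text
clock: 6.47
position: [0.5757, -0.0537, 0.1637]
ee_rot: [1.65, 2.669, 0.006]
force: [-0.6, 0.2, 0.6]
width: 0.441
```

```bash
python3 st.py
```

```text
t 6.47 p [ 0.5757 -0.0537  0.1637] jaw yaw 26.57 zaxis [ 0.005  0.001 -1.   ] F [-0.55  0.24  0.64] T [-0.068  0.054  0.012] w 40.5 j [-0.3   0.45  0.41  1.81 -0.22  0.92  0.68]
```

Emit:
{"method": "step_arm", "body": {
  "series": [
    [[0.03, 0, 0, 0, 2], [0.03, 0, 0, 0, 4], [0.03, 0, 0, 0, 4]]
  ]
}}

```text
clock: 6.72
position: [0.5757, -0.0536, 0.1636]
ee_rot: [1.558, 2.724, 0.006]
force: [0.4, 1.3, -1.3]
width: 0.438
```

```bash
python3 st.py
```

```text
t 6.72 p [ 0.5757 -0.0536  0.1636] jaw yaw 30.48 zaxis [ 0.005  0.002 -1.   ] F [ 0.36  1.34 -1.26] T [ 0.108 -0.111 -0.115] w 40.2 j [-0.28  0.45  0.4   1.81 -0.21  0.92  0.74]
```

Emit:
{"method": "step_arm", "body": {
  "series": [
    [[0.03, 0, 0, 0, 2], [0.03, 0, 0, 0, 3], [0.03, 0, 0, 0, 3]]
  ]
}}

```text
clock: 6.97
position: [0.5757, -0.0537, 0.1635]
ee_rot: [1.488, 2.763, 0.006]
force: [-0.7, 0.6, 0.1]
width: 0.443
```

```bash
python3 st.py
```

```text
t 6.97 p [ 0.5757 -0.0537  0.1635] jaw yaw 33.4 zaxis [ 0.005  0.002 -1.   ] F [-0.74  0.55  0.13] T [-0.051 -0.021 -0.035] w 40.7 j [-0.27  0.45  0.38  1.81 -0.21  0.92  0.78]
```

Emit:
{"method": "step_arm", "body": {
  "series": [
    [[0.03, 0, 0, 0, 2], [0.03, 0, 0, 0, 3], [0.03, 0, 0, 0, 3]]
  ]
}}

```text
clock: 7.22
position: [0.5757, -0.0537, 0.1635]
ee_rot: [1.416, 2.801, 0.006]
force: [-0.8, 0.0, -0.1]
width: 0.442
```

```bash
python3 st.py
```

```text
t 7.22 p [ 0.5757 -0.0537  0.1635] jaw yaw 36.36 zaxis [ 0.005  0.002 -1.   ] F [-0.83  0.02 -0.09] T [-0.094 -0.056 -0.023] w 40.6 j [-0.26  0.44  0.37  1.81 -0.2   0.92  0.83]
```

Emit:
{"method": "step_arm", "body": {
  "series": [
    [[0.03, 0, 0, 0, 2], [0.03, 0, 0, 0, 4], [0.03, 0, 0, 0, 6], [0.03, 0, 0, 0, 8], [0.03, 0, 0, 0, 8]]
  ]
}}

```text
clock: 7.63
position: [0.5757, -0.0537, 0.1636]
ee_rot: [1.217, 2.893, 0.007]
force: [-0.2, 0.8, 1.1]
width: 0.443
```

```bash
python3 st.py
```

```text
t 7.63 p [ 0.5757 -0.0537  0.1636] jaw yaw 44.37 zaxis [ 0.004  0.003 -1.   ] F [-0.22  0.76  1.12] T [-0.058 -0.031 -0.046] w 40.7 j [-0.24  0.44  0.33  1.81 -0.18  0.92  0.95]
```

Emit:
{"method": "step_arm", "body": {
  "series": [
    [[0.03, 0, 0, 0, 1.5], [0.03, 0, 0, 0, 3], [0.03, 0, 0, 0, 3]]
  ]
}}

```text
clock: 7.88
position: [0.5757, -0.0537, 0.1636]
ee_rot: [1.139, 2.925, 0.007]
force: [0.4, -1.3, 0.4]
width: 0.442
```

```bash
python3 st.py
```

```text
t 7.88 p [ 0.5757 -0.0537  0.1636] jaw yaw 47.45 zaxis [ 0.004  0.003 -1.   ] F [ 0.41 -1.27  0.38] T [-0.137  0.089  0.058] w 40.6 j [-0.23  0.44  0.32  1.81 -0.17  0.92  1.  ]
```

Emit:
{"method": "step_arm", "body": {
  "series": [
    [[0.03, 0, 0, 0, 1], [0.03, 0, 0, 0, 2], [0.03, 0, 0, 0, 2]]
  ]
}}

```text
clock: 8.13
position: [0.5757, -0.0537, 0.1636]
ee_rot: [1.086, 2.945, 0.007]
force: [-0.4, -0.6, 0.8]
width: 0.441
```

```bash
python3 st.py
```

```text
t 8.13 p [ 0.5757 -0.0537  0.1636] jaw yaw 49.53 zaxis [ 0.004  0.003 -1.   ] F [-0.36 -0.64  0.84] T [-0.042  0.052  0.024] w 40.5 j [-0.22  0.44  0.31  1.81 -0.17  0.92  1.03]
```

Emit:
{"method": "step_arm", "body": {
  "series": [
    [[0.03, 0, 0, 0, 1], [0.03, 0, 0, 0, 2], [0.03, 0, 0, 0, 2]]
  ]
}}

```text
clock: 8.38
position: [0.5757, -0.0537, 0.1636]
ee_rot: [1.032, 2.965, 0.007]
force: [0.2, 0.0, 0.4]
width: 0.437
```

```bash
python3 st.py
```

```text
t 8.38 p [ 0.5757 -0.0537  0.1636] jaw yaw 51.61 zaxis [ 0.004  0.004 -1.   ] F [0.18 0.02 0.36] T [ 0.051 -0.005 -0.06 ] w 40.1 j [-0.21  0.44  0.3   1.81 -0.16  0.92  1.06]
```

Emit:
{"method": "step_arm", "body": {
  "series": [
    [[0.03, 0, 0, 0, 0.7], [0.03, 0, 0, 0, 1.5], [0.03, 0, 0, 0, 1.5]]
  ]
}}

```text
clock: 8.63
position: [0.5757, -0.0537, 0.1636]
ee_rot: [0.991, 2.979, 0.007]
force: [-0.0, 0.2, 0.0]
width: 0.444
```

```bash
python3 st.py
```

```text
t 8.63 p [ 0.5757 -0.0537  0.1636] jaw yaw 53.18 zaxis [ 0.004  0.004 -1.   ] F [-0.    0.17  0.05] T [ 0.049  0.003 -0.096] w 40.7 j [-0.21  0.44  0.29  1.81 -0.16  0.92  1.08]
```

Emit:
{"method": "step_arm", "body": {
  "series": [
    [[0.03, 0, 0, 0, 0.5], [0.03, 0, 0, 0, 1], [0.03, 0, 0, 0, 1]]
  ]
}}

```text
clock: 8.88
position: [0.5757, -0.0537, 0.1636]
ee_rot: [0.964, 2.988, 0.008]
force: [-1.0, 0.4, -0.0]
width: 0.442
```

```bash
python3 st.py
```

```text
t 8.88 p [ 0.5757 -0.0537  0.1636] jaw yaw 54.23 zaxis [ 0.004  0.004 -1.   ] F [-1.01  0.39 -0.04] T [-0.022  0.104 -0.1  ] w 40.6 j [-0.21  0.44  0.29  1.81 -0.16  0.92  1.1 ]
```

Emit:
{"method": "step_arm", "body": {
  "series": [
    [[0.03, 0, 0, 0, 0.5], [0.03, 0, 0, 0, 1], [0.03, 0, 0, 0, 1]]
  ]
}}

```text
clock: 9.13
position: [0.5757, -0.0537, 0.1636]
ee_rot: [0.937, 2.996, 0.008]
force: [-1.4, 1.2, 0.2]
width: 0.441
```

```bash
python3 st.py
```

```text
t 9.13 p [ 0.5757 -0.0537  0.1636] jaw yaw 55.27 zaxis [ 0.004  0.004 -1.   ] F [-1.4   1.23  0.17] T [-0.037 -0.017 -0.199] w 40.5 j [-0.2   0.44  0.29  1.8  -0.16  0.92  1.12]
```

Emit:
{"method": "step_arm", "body": {
  "series": [
    [[0.03, 0, 0, 0, 0.5], [0.03, 0, 0, 0, 1], [0.03, 0, 0, 0, 1]]
  ]
}}

```text
clock: 9.38
position: [0.5757, -0.0537, 0.1636]
ee_rot: [0.91, 3.005, 0.008]
force: [-0.8, 1.1, 1.6]
width: 0.439
```

```bash
python3 st.py
```

```text
t 9.38 p [ 0.5757 -0.0537  0.1636] jaw yaw 56.31 zaxis [ 0.003  0.004 -1.   ] F [-0.8   1.13  1.63] T [-0.033 -0.107 -0.258] w 40.3 j [-0.2   0.44  0.28  1.8  -0.15  0.92  1.13]
```

Emit:
{"method": "step_arm", "body": {
  "series": [
    [[0.03, 0, 0, 0, -3], [0.03, 0, 0, 0, -6], [0.03, 0, 0, 0, -9], [0.03, 0, 0, 0, -12], [0.03, 0, 0, 0, -15], [0.03, 0, 0, 0, -18], [0.03, 0, 0, 0, -21], [0.03, 0, 0, 0, -24], [0.03, 0, 0, 0, -24]]
  ]
}}

```text
clock: 10.13
position: [0.5757, -0.0537, 0.1636]
ee_rot: [1.517, 2.748, 0.006]
force: [0.1, -0.1, 0.0]
width: 0.444
```

```bash
python3 st.py
```

```text
t 10.13 p [ 0.5757 -0.0537  0.1636] jaw yaw 32.2 zaxis [ 0.005  0.002 -1.   ] F [ 0.14 -0.09  0.03] T [-0.092  0.035  0.055] w 40.7 j [-0.28  0.45  0.39  1.81 -0.21  0.92  0.77]
```

Emit:
{"method": "step_arm", "body": {
  "series": [
    [[0.03, 0, 0, 0, -3], [0.03, 0, 0, 0, -6], [0.03, 0, 0, 0, -9], [0.03, 0, 0, 0, -12], [0.03, 0, 0, 0, -15], [0.03, 0, 0, 0, -18], [0.03, 0, 0, 0, -21], [0.03, 0, 0, 0, -22], [0.03, 0, 0, 0, -22]]
  ]
}}

```text
clock: 10.88
position: [0.5757, -0.0536, 0.1636]
ee_rot: [2.011, 2.409, 0.005]
force: [0.6, 0.0, 2.1]
width: 0.441
```

```bash
python3 st.py
```

```text
t 10.88 p [ 0.5757 -0.0536  0.1636] jaw yaw 10.29 zaxis [ 0.005 -0.    -1.   ] F [0.57 0.01 2.07] T [-0.155  0.104  0.081] w 40.4 j [-0.35  0.46  0.49  1.82 -0.26  0.92  0.44]
```

Emit:
{"method": "step_arm", "body": {
  "series": [
    [[0.03, 0, 0, 0, -3], [0.03, 0, 0, 0, -6], [0.03, 0, 0, 0, -9], [0.03, 0, 0, 0, -12], [0.03, 0, 0, 0, -15], [0.03, 0, 0, 0, -17], [0.03, 0, 0, 0, -17]]
  ]
}}

```text
clock: 11.47
position: [0.5757, -0.0536, 0.1636]
ee_rot: [2.344, 2.085, 0.004]
force: [0.3, 0.0, 0.8]
width: 0.444
```

```bash
python3 st.py
```

```text
t 11.47 p [ 0.5757 -0.0536  0.1636] jaw yaw -6.67 zaxis [ 0.005 -0.002 -1.   ] F [0.33 0.04 0.76] T [-0.087  0.068 -0.02 ] w 40.7 j [-0.4   0.47  0.57  1.82 -0.31  0.93  0.19]
```

Emit:
{"method": "step_arm", "body": {
  "series": [
    [[0.03, 0, 0, 0, -3], [0.03, 0, 0, 0, -6], [0.03, 0, 0, 0, -7], [0.03, 0, 0, 0, -7]]
  ]
}}

```text
clock: 11.8
position: [0.5758, -0.0536, 0.1636]
ee_rot: [2.464, 1.941, 0.003]
force: [-0.6, -0.4, 0.5]
width: 0.441
```

```bash
python3 st.py
```

```text
t 11.8 p [ 0.5758 -0.0536  0.1636] jaw yaw -13.55 zaxis [ 0.005 -0.002 -1.   ] F [-0.61 -0.44  0.47] T [-0.129  0.076  0.037] w 40.5 j [-0.43  0.48  0.6   1.82 -0.33  0.94  0.08]
```

Emit:
{"method": "step_arm", "body": {
  "series": [
    [[0.03, 0, 0, 0, -1.5], [0.03, 0, 0, 0, -3], [0.03, 0, 0, 0, -3]]
  ]
}}

```text
clock: 12.05
position: [0.5758, -0.0537, 0.1636]
ee_rot: [2.516, 1.874, 0.003]
force: [-0.1, 1.7, 0.8]
width: 0.442
```

```bash
python3 st.py
```

```text
t 12.05 p [ 0.5758 -0.0537  0.1636] jaw yaw -16.63 zaxis [ 0.004 -0.003 -1.   ] F [-0.1   1.71  0.81] T [ 0.329  0.252 -0.013] w 40.6 j [-0.44  0.48  0.62  1.82 -0.34  0.94  0.04]
```

Emit:
{"method": "step_arm", "body": {
  "series": [
    [[0.03, 0, 0, 0, -1.5], [0.03, 0, 0, 0, -3], [0.03, 0, 0, 0, -3]]
  ]
}}

```text
clock: 12.3
position: [0.5758, -0.0536, 0.1635]
ee_rot: [2.566, 1.805, 0.003]
force: [0.4, 0.1, -0.4]
width: 0.447
```

```bash
python3 st.py
```

```text
t 12.3 p [ 0.5758 -0.0536  0.1635] jaw yaw -19.76 zaxis [ 0.004 -0.003 -1.   ] F [ 0.44  0.13 -0.35] T [-0.1    0.036  0.074] w 41.0 j [-0.45  0.48  0.63  1.83 -0.34  0.94 -0.01]
```

Emit:
{"method": "step_arm", "body": {
  "series": [
    [[0.03, 0, 0, 0, -1.5], [0.03, 0, 0, 0, -3], [0.03, 0, 0, 0, -3]]
  ]
}}

```text
clock: 12.55
position: [0.5758, -0.0536, 0.1635]
ee_rot: [2.614, 1.733, 0.003]
force: [1.4, -0.2, 2.0]
width: 0.443
```

```bash
python3 st.py
```

```text
t 12.55 p [ 0.5758 -0.0536  0.1635] jaw yaw -22.9 zaxis [ 0.004 -0.003 -1.   ] F [ 1.4  -0.22  1.96] T [-0.066  0.133  0.001] w 40.7 j [-0.45  0.49  0.65  1.83 -0.35  0.94 -0.05]
```

Emit:
{"method": "step_arm", "body": {
  "series": [
    [[0.03, 0, 0, 0, -2], [0.03, 0, 0, 0, -4], [0.03, 0, 0, 0, -5], [0.03, 0, 0, 0, -5], [0.03, 0, 0, 0, -5]]
  ]
}}

```text
clock: 12.97
position: [0.5758, -0.0536, 0.1635]
ee_rot: [2.686, 1.619, 0.002]
force: [-0.5, -1.1, 0.9]
width: 0.443
```

```bash
python3 st.py
```

```text
t 12.97 p [ 0.5758 -0.0536  0.1635] jaw yaw -27.85 zaxis [ 0.004 -0.004 -1.   ] F [-0.46 -1.11  0.94] T [ 0.013  0.238 -0.049] w 40.7 j [-0.47  0.49  0.67  1.83 -0.37  0.95 -0.13]
```

Torque is near zero here, as expected near click 3. I'll release straight open, rise and look.

Emit:
{"method": "step_arm", "body": {
  "series": [
    [[0.045, 0, 0, 0, 0], [0.064, 0, 0, 0, 0], [0.064, 0, 0, 0, 0], [0.064, 0, 0, 0, 0], [0.064, 0, 0, 0.01, 0], [0.064, 0, 0, 0.03, 0], [0.064, 0, 0, 0.05, 0], [0.064, 0, 0, 0.08, 0], [0.064, 0, 0, 0.11, 0], [0.064, 0, 0.03, 0.13, 0], [0.064, -0.01, 0.06, 0.13, 0], [0.064, -0.03, 0.09, 0.13, 0], [0.064, -0.05, 0.12, 0.13, 0], [0.064, -0.07, 0.15, 0.13, 0], [0.064, -0.09, 0.18, 0.13, 0], [0.064, -0.09, 0.18, 0.13, 0], [0.064, -0.09, 0.18, 0.13, 0]]
  ]
}}

```text
clock: 14.38
position: [0.4848, 0.1285, 0.2942]
ee_rot: [2.683, 1.626, 0.003]
force: [1.0, -0.5, 0.5]
width: 0.698
```

```bash
cat > look.py <<'E'
import sys; from h import *
k=sys.argv[1]; zt=float(sys.argv[2])
import meas; meas.K0=np.array([.5735,-.0533])
L=[]
for n,(a,b,c,d) in (("top",(135,190,220,290)),("side",(145,205,240,310))):
    p,dd=eyes.get_image(n); L+=[p,dd]; cv2.imwrite(f"pics/{n}{k}.png",cv2.resize(p[a:b,c:d,::-1],None,fx=10,fy=10,interpolation=cv2.INTER_CUBIC))
meas.knob(*L,ztop=zt)
for n,d in(("top",L[1]),("side",L[3])):
    P=depthpts(n,d);m=(np.hypot(P[...,0]-.573,P[...,1]+.053)<0.017); z=P[...,2][m]; print(n,"z median",np.median(z[z>.165]))
E
python3 st.py; python3 look.py 4 0.1775
```

```text
t 14.38 p [0.4848 0.1285 0.2942] jaw yaw -27.57 zaxis [ 0.004 -0.002 -1.   ] F [ 0.97 -0.51  0.53] T [-0.145  0.025  0.001] w 64.1 j [-0.95  0.2   0.71  1.83 -0.14  1.16 -0.68]
top n 142 mean [ 0.5733 -0.0515  0.1771] zmed 0.1778631444695169
 yellow px [(np.int64(259), np.int64(157)), (np.int64(260), np.int64(157)), (np.int64(261), np.int64(157)), (np.int64(257), np.int64(158)), (np.int64(258), np.int64(158)), (np.int64(259), np.int64(158)), (np.int64(260), np.int64(158)), (np.int64(257), np.int64(159))]
[[0.5804, -0.0632, 0.1775], [0.5803, -0.0663, 0.1775], [0.5803, -0.0694, 0.1775], [0.5773, -0.0568, 0.1775], [0.5773, -0.06, 0.1775], [0.5772, -0.0631, 0.1775], [0.5772, -0.0662, 0.1775], [0.5742, -0.0568, 0.1775]]
side n 111 mean [ 0.5695 -0.0565  0.1754] zmed 0.17700323666611584
 yellow px [(np.int64(275), np.int64(167)), (np.int64(276), np.int64(167)), (np.int64(275), np.int64(168)), (np.int64(276), np.int64(168)), (np.int64(277), np.int64(168)), (np.int64(278), np.int64(168)), (np.int64(279), np.int64(168)), (np.int64(277), np.int64(169)), (np.int64(278), np.int64(169)), (np.int64(279), np.int64(169)), (np.int64(279), np.int64(174))]
[[0.578, -0.0531, 0.1775], [0.5806, -0.0556, 0.1775], [0.5744, -0.0567, 0.1775], [0.577, -0.0592, 0.1775], [0.5796, -0.0617, 0.1775], [0.5823, -0.0643, 0.1775], [0.5849, -0.0668, 0.1775], [0.576, -0.0653, 0.1775], [0.5787, -0.0678, 0.1775], [0.5813, -0.0704, 0.1775], [0.5634, -0.0879, 0.1775]]
top z median 0.17805469308944966
side z median 0.17897564989130454
```

View pics/top4.png

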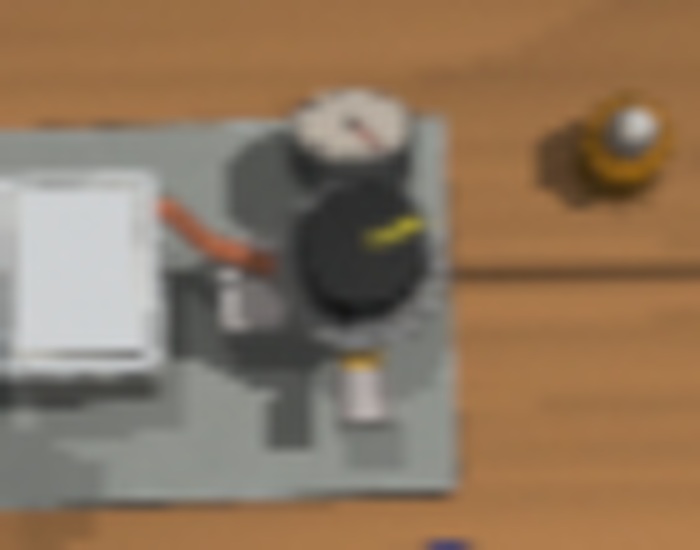

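View pics/side4.png

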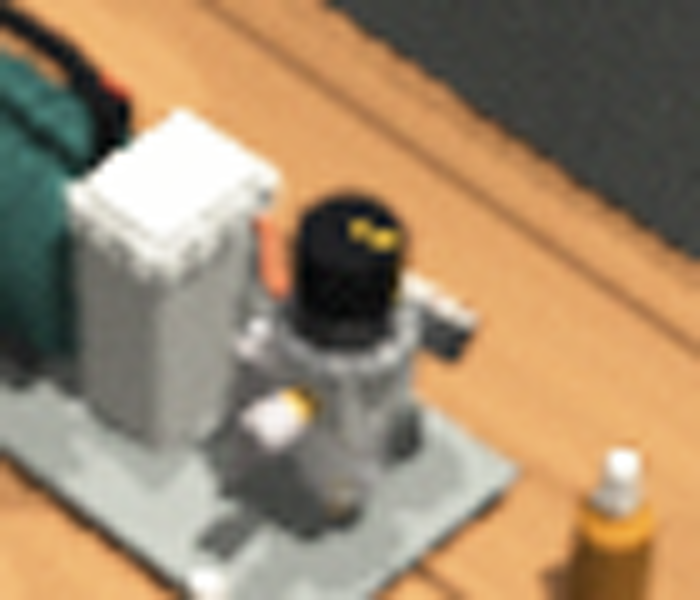

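Top view: the knob is up (z about 0.178), with its line running from (367,240) to (421,222). I'll compute the line's angle.

```bash
python3 - <<'E'
from h import *
q=plane("top",[[219.5+(x+.5)/10,134.5+(y+.5)/10] for x,y in [(367,240),(421,222)]],.1775); d=q[1]-q[0]
print(q.round(4), "cw deg from compressor x:", 1.2-np.degrees(np.arctan2(d[1],d[0])))
# intensity-weighted yellow
p,dd=eyes.get_image("top"); f=p.astype(float); w=np.clip((f[...,0]+f[...,1])/2-f[...,2]-25,0,None)
v,u=np.mgrid[152:163,254:264]; W=w[152:163,254:264]; print(W.round(0).astype(int))
P=plane("top",np.c_[u.ravel(),v.ravel()],.1775)[:,:2]; W=W.ravel(); mu=(P*W[:,None]).sum(0)/W.sum()
c=((P-mu)*W[:,None]).T@(P-mu); e,V=np.linalg.eigh(c); a=V[:,1]; print(mu, e, 1.2-np.degrees(np.arctan2(a[1],a[0])))
E
```

```text
[[ 0.5756 -0.0544  0.1775]
 [ 0.5811 -0.0715  0.1775]] cw deg from compressor x: 73.55022288073985
[[ 0  0  0  0  0  0  0  0  0  0]
 [ 0  0  0  0  0  0  0  0  0  0]
 [ 0  0  0  0  0  0  0  0  0  0]
 [ 0  0  0  0  0  0  0  0  0  0]
 [ 0  0  0  0  0  0  1  3  0  0]
 [ 0  0  0  0  0 30 73 59  6  0]
 [ 0  0  0 26 54 56 32  1  0  0]
 [ 0  0  0 10  9  0  0  0  0  0]
 [ 0  0  0  0  0  0  0  0  0  0]
 [ 0  0  0  0  0  0  0  0  0  0]
 [ 0  0  0  0  0  0  0  0  0  0]]
[ 0.57860177 -0.06413127] [0.00056643 0.00657616] -109.08221243782525
```

Emit:
{"method": "step_arm", "body": {
  "series": [
    [[0, 0.01, -0.03, 0, 0], [0, 0.03, -0.06, 0, 0], [0, 0.05, -0.1, 0, 0], [0, 0.07, -0.14, 0, 0], [0, 0.085, -0.17, 0, 0], [0, 0.09, -0.182, 0, 0], [0, 0.09, -0.182, -0.02, 0], [0, 0.09, -0.182, -0.04, 0], [0, 0.09, -0.182, -0.06, 0], [0, 0.09, -0.182, -0.08, 0], [0, 0.09, -0.182, -0.085, 0], [0, 0.09, -0.182, -0.085, 0], [0, 0.09, -0.182, -0.085, 0]]
  ],
  "squeeze": 10
}}

```text
clock: 15.62
position: [0.5768, -0.058, 0.2097]
ee_rot: [2.688, 1.614, 0.003]
force: [0.0, 0.1, 0.6]
width: 0.004
```

```bash
python3 st.py
```

```text
t 15.62 p [ 0.5768 -0.058   0.2097] jaw yaw -28.04 zaxis [ 0.005 -0.004 -1.   ] F [0.04 0.12 0.63] T [-0.047  0.089  0.037] w 0.4 j [-0.5   0.45  0.73  1.77 -0.33  1.04 -0.15]
```

Emit:
{"method": "step_arm", "body": {
  "series": [
    [[0, -0.002, 0.0045, 0, 0], [0, -0.002, 0.0045, -0.004, 0], [0, -0.002, 0.0045, -0.008, 0], [0, -0.002, 0.0045, -0.012, 0], [0, -0.002, 0.0045, -0.012, 0], [0, -0.002, 0.0045, -0.012, 0]]
  ]
}}

```text
clock: 16.12
position: [0.5746, -0.0534, 0.1975]
ee_rot: [2.688, 1.614, 0.002]
force: [-0.6, -0.7, -0.9]
width: 0.004
```

```bash
python3 st.py
```

```text
t 16.12 p [ 0.5746 -0.0534  0.1975] jaw yaw -28.03 zaxis [ 0.004 -0.004 -1.   ] F [-0.64 -0.74 -0.95] T [-0.094  0.122 -0.025] w 0.4 j [-0.51  0.46  0.72  1.79 -0.34  1.02 -0.15]
```

Emit:
{"method": "step_arm", "body": {
  "series": [
    [[0, 0, 0, -0.002, 0], [0, 0, 0, -0.004, 0], [0, 0, 0, -0.005, 0], [0, 0, 0, -0.006, 0], [0, 0, 0, -0.006, 0]]
  ]
}}

```text
clock: 16.53
position: [0.5747, -0.0534, 0.1917]
ee_rot: [2.688, 1.614, 0.003]
force: [-1.4, 1.5, 3.4]
width: 0.007
```

```bash
python3 st.py
```

```text
t 16.53 p [ 0.5747 -0.0534  0.1917] jaw yaw -28.04 zaxis [ 0.005 -0.004 -1.   ] F [-1.39  1.55  3.44] T [ 0.     0.407 -0.003] w 0.6 j [-0.5   0.46  0.71  1.8  -0.35  1.   -0.14]
```

Emit:
{"method": "step_arm", "body": {
  "series": [
    [[0, 0, 0, -0.001, 0], [0, 0, 0, -0.0015, 0], [0, 0, 0, -0.0015, 0]]
  ]
}}

```text
clock: 16.78
position: [0.5747, -0.0535, 0.1903]
ee_rot: [2.688, 1.614, 0.003]
force: [-0.4, 0.5, 1.9]
width: 0.003
```

```bash
python3 st.py
```

```text
t 16.78 p [ 0.5747 -0.0535  0.1903] jaw yaw -28.05 zaxis [ 0.005 -0.004 -1.   ] F [-0.37  0.49  1.91] T [-0.1    0.149 -0.01 ] w 0.3 j [-0.5   0.46  0.71  1.8  -0.35  1.   -0.14]
```

Emit:
{"method": "step_arm", "body": {
  "series": [
    [[0, 0, 0, -0.001, 0], [0, 0, 0, -0.0015, 0], [0, 0, 0, -0.0015, 0]]
  ]
}}

```text
clock: 17.03
position: [0.5746, -0.0535, 0.1884]
ee_rot: [2.688, 1.614, 0.002]
force: [-0.1, -0.0, 0.3]
width: 0.003
```

```bash
python3 st.py
```

```text
t 17.03 p [ 0.5746 -0.0535  0.1884] jaw yaw -28.04 zaxis [ 0.004 -0.004 -1.   ] F [-0.11 -0.02  0.29] T [-0.098  0.119  0.009] w 0.3 j [-0.5   0.47  0.71  1.8  -0.35  1.   -0.14]
```

Emit:
{"method": "step_arm", "body": {
  "series": [
    [[0, 0, 0, -0.001, 0], [0, 0, 0, -0.0015, 0], [0, 0, 0, -0.0015, 0]]
  ]
}}

```text
clock: 17.28
position: [0.5744, -0.0534, 0.1866]
ee_rot: [2.688, 1.614, 0.002]
force: [-0.0, 0.8, 0.1]
width: 0.006
```

```bash
python3 st.py
```

```text
t 17.28 p [ 0.5744 -0.0534  0.1866] jaw yaw -28.04 zaxis [ 0.004 -0.004 -1.   ] F [-0.04  0.8   0.14] T [-0.12   0.064 -0.035] w 0.5 j [-0.5   0.47  0.71  1.81 -0.35  0.99 -0.14]
```

Emit:
{"method": "step_arm", "body": {
  "series": [
    [[0, 0, 0, -0.0005, 0], [0, 0, 0, -0.001, 0], [0, 0, 0, -0.001, 0]]
  ]
}}

```text
clock: 17.53
position: [0.5744, -0.0534, 0.1856]
ee_rot: [2.688, 1.614, 0.002]
force: [-1.0, 0.3, -0.1]
width: 0.003
```

```bash
python3 st.py
```

```text
t 17.53 p [ 0.5744 -0.0534  0.1856] jaw yaw -28.04 zaxis [ 0.004 -0.004 -1.   ] F [-1.04  0.35 -0.1 ] T [-0.057  0.047 -0.081] w 0.2 j [-0.5   0.47  0.71  1.81 -0.36  0.99 -0.14]
```

Emit:
{"method": "step_arm", "body": {
  "series": [
    [[0, 0, 0, -0.001, 0], [0, 0, 0, -0.0015, 0], [0, 0, 0, -0.0015, 0]]
  ]
}}

```text
clock: 17.78
position: [0.5747, -0.0535, 0.1849]
ee_rot: [2.689, 1.614, 0.003]
force: [-2.7, 1.4, 8.9]
width: 0.01
```

```bash
python3 st.py
```

```text
t 17.78 p [ 0.5747 -0.0535  0.1849] jaw yaw -28.05 zaxis [ 0.005 -0.004 -1.   ] F [-2.75  1.37  8.92] T [0.103 0.781 0.011] w 0.9 j [-0.5   0.47  0.71  1.81 -0.36  0.99 -0.14]
```

The knob is on its seat at 8.9 N. I'll retreat and check.

Emit:
{"method": "step_arm", "body": {
  "series": [
    [[0, 0, 0, 0.01, 0], [0, 0, 0, 0.03, 0], [0, 0, 0, 0.06, 0], [0, 0, 0, 0.09, 0], [0, 0, 0.03, 0.11, 0], [0, -0.01, 0.06, 0.11, 0], [0, -0.03, 0.09, 0.11, 0], [0, -0.05, 0.12, 0.11, 0], [0, -0.07, 0.15, 0.11, 0], [0, -0.09, 0.18, 0.11, 0], [0, -0.09, 0.18, 0.11, 0], [0, -0.09, 0.18, 0.11, 0], [0, -0.09, 0.18, 0.11, 0]]
  ]
}}

```text
clock: 18.87
position: [0.485, 0.1262, 0.2955]
ee_rot: [2.688, 1.614, 0.004]
force: [0.1, 0.3, -0.7]
width: 0.006
```

```bash
python3 st.py; python3 look.py 5 0.172; python3 - <<'E'
from h import *
p,dd=eyes.get_image("top"); f=p.astype(float); w=np.clip((f[...,0]+f[...,1])/2-f[...,2]-25,0,None)
v,u=np.mgrid[152:164,253:264]; W=w[152:164,253:264].ravel()
P=plane("top",np.c_[u.ravel(),v.ravel()],.172)[:,:2]; mu=(P*W[:,None]).sum(0)/W.sum()
c=((P-mu)*W[:,None]).T@(P-mu); e,V=np.linalg.eigh(c); a=V[:,1]*-np.sign(V[1,1]); print(mu, 1.2-np.degrees(np.arctan2(a[1],a[0])))
E
```

```text
t 18.87 p [0.485  0.1262 0.2955] jaw yaw -28.03 zaxis [ 0.006 -0.004 -1.   ] F [ 0.13  0.26 -0.73] T [-0.112  0.125 -0.   ] w 0.6 j [-0.97  0.2   0.74  1.83 -0.14  1.16 -0.68]
top n 139 mean [ 0.5738 -0.0518  0.1707] zmed 0.17074513819242765
 yellow px [(np.int64(260), np.int64(157)), (np.int64(261), np.int64(157)), (np.int64(257), np.int64(158)), (np.int64(258), np.int64(158)), (np.int64(259), np.int64(158)), (np.int64(260), np.int64(158)), (np.int64(261), np.int64(158)), (np.int64(256), np.int64(159)), (np.int64(257), np.int64(159)), (np.int64(258), np.int64(159))]
[[0.5811, -0.0665, 0.172], [0.5811, -0.0696, 0.172], [0.5781, -0.057, 0.172], [0.578, -0.0601, 0.172], [0.578, -0.0633, 0.172], [0.5779, -0.0664, 0.172], [0.5779, -0.0696, 0.172], [0.575, -0.0538, 0.172], [0.5749, -0.0569, 0.172], [0.5749, -0.0601, 0.172]]
side n 93 mean [ 0.5713 -0.0545  0.1701] zmed 0.17042026512865505
 yellow px [(np.int64(275), np.int64(169)), (np.int64(276), np.int64(169)), (np.int64(277), np.int64(169)), (np.int64(278), np.int64(169)), (np.int64(276), np.int64(170)), (np.int64(277), np.int64(170)), (np.int64(278), np.int64(170)), (np.int64(279), np.int64(170)), (np.int64(279), np.int64(171))]
[[0.5746, -0.0566, 0.172], [0.5773, -0.0592, 0.172], [0.5799, -0.0617, 0.172], [0.5825, -0.0643, 0.172], [0.5737, -0.0627, 0.172], [0.5763, -0.0653, 0.172], [0.5789, -0.0678, 0.172], [0.5815, -0.0704, 0.172], [0.5779, -0.0739, 0.172]]
top z median 0.17107249790788015
side z median 0.17048423821684278
[ 0.57802654 -0.06291333] 72.33186382868034
```

View pics/top5.png

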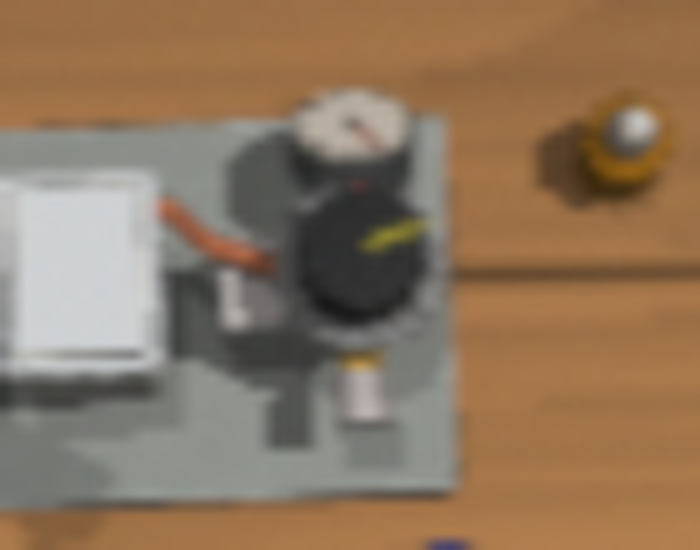

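The line runs from (362,247) to (427,226). That is 72° clockwise, and the knob is down at z = 0.171. The arm is clear, so I'm handing in.

```bash
python3 -c "
from cell import arm; print(arm.sign_off())"
```

```text
the job is handed in; nothing more can be done
None
```

The regulator is at the third click and locked down, and I've handed the job in at about 19 s of the 72 s allowed.

**What I did:**
- I pulled the knob up until it snapped over, with its top at about 178 mm.
- I turned it anticlockwise about 62° to the stop, where the resisting torque climbed steadily to 0.26 N m (the limit is 0.6).
- I turned it clockwise to click 3 and let go, and it settled at 71–74° in the picture.
- I pushed it down from above with closed fingers until it snapped. I then pressed on it gently, to 8.9 N.

**Last checks:**
- The yellow line measured 72.3° clockwise of the red tick's direction. That direction comes from the tray's edges, since the tick itself was too small to measure.
- The knob top measured 170.5–171 mm, against 172 mm when locked.
- The arm is clear of everything.

**Not confirmed:**
- While turning clockwise I identified the clicks by angle, because the torque readings there were too noisy to count them one by one.
- The knob itself was hidden from the cameras while I turned it, so the stop was judged by torque and turned angle. I also did not re-measure the bystander objects. The ochre bottle looks unmoved in the last picture, and I felt no unexpected contact.

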